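Charge the seal-test hand pump

ROBOT

A 6-joint arm with a two-finger parallel gripper is mounted at the origin on the work surface; the furniture and walls round the work are solid. World frame = base frame: x ahead of the robot, y to its left, z up, the work surface at z = 0. Lengths are in m, angles in rad, forces in N, time in s.
With the tool pointing down it reaches from about 0.325 to 0.85 m from the base axis. Payload 15.5 kg.
Tool frame: the origin (TCP) lies at the very end of the fingers, on their centre line; the grasp point (between the pads) lies tcp_to_grasp behind it (tcp_to_grasp is the distance from the TCP to the grasp point, in m); z points along the fingers, y is the direction in which the jaws open and shut (so a half turn about z gives the same grasp; the last joint's range is limited). The gripper opens to 91 mm and grips with 3 to 60 N. Pads are 32 mm wide; open, the fingers measure 118 mm over their backs; the gripper's body (76 mm by 178 mm) begins 60 mm behind the grasp point.
Start: joints at [1.044, 0.494, 1.345, -0, 1.302, -0.096], TCP at [0.261, 0.568, 0.214] pointing down, gripper open.
Joint ranges: [-2.91, 2.91], [-0.82, 2.16], [0.22, 2.67], [-1.22, 4.37], [0.12, 2.79], [-3.08, 3.08]. Speed limits (rad/s): [1.89, 1.89, 2.57, 3.01, 3.01, 3.01].

INTERFACE

Orientations are given as a unit quaternion [w, x, y, z].
In Python, from station import get_obs, capture, calibration, sign_off, tcp_to_grasp gives the robot as it stands.
- The arm moves only by the tool move_arm, never from a script. Its argument "targets" is text: rows parted by semicolons, each of 7 numbers parted by spaces: the shift along the world's x, y, z as a fraction of full scale, then the turn, a rotation vector about the world's x, y, z as a fraction of full scale, then the closure, from 0 (fully open) to 1 (shut). In form: x y z rx ry rz fingers; .... A call has 1 to 8 rows; each row shifts and turns the commanded pose from where the row before left it; what a row does not reach is not made up. Full scale, the value 1, is 0.02 m for a shift and 0.15 rad for a turn. A row lasts 1/10 s, in which the tool goes at most 50 mm and 8.59 degrees, less where a joint would pass 70% of its speed; a pose out of reach is approached as far as the arm can. A call with a number of a shift or a turn outside -1 to 1 is refused whole. A call with a gripper value outside its range is refused whole. The fingers move at their own pace and stop on an object; "force" is the grip in N (left out, the last holds). Time passes only in rows, so rows that do not move let the fingers close. It gives the time, the measured TCP pose, the force and the opening at its end, in the units of the state.
- get_obs(): the state, without advancing time (a new reading comes with each control period).
- capture(name): name is "side" or "top" or "wrist"; returns the picture (420x560x3 uint8, blue, green, red); there is no depth.
- calibration(name): a dict with "fx", "fy", "cx", "cy" (pixels), "dist" ([k1, k2, p1, p2, k3] as OpenCV has them; the pictures are not rectified), "R" (3x3) and "t" (3): a world point X has camera coordinates R X + t. Camera axes: x right, y down, z forward; pixel columns grow to the right and rows downward; lengths in m; the calibration is good to about 2 mm. A picture is of the moment at which its call begins: read the wrist's pose just before it. calibration takes no time and is no camera call; for the wrist camera it gives the pose at the moment of the call.
- sign_off(): hands the job in, once; it reports no verdict.
The state is a dict: "t": time; "qpos": joint angles; "joint_velocities": joint speeds; "effort": joint torques, N m; "position": TCP position; "tcp_rot": TCP orientation; "contact_force": force on the tool from outside, world axes, zero at the start; "torque": the same for the moment, N m; "finger_gap": finger opening in m.
Only numpy, scipy, OpenCV 4.12 (cv2) and the standard library are available. Lean on these libraries where they do the work, as an engineer would, in place of code of your own. Each camera call takes 0.05 s, during which the arm holds its last target.

TASK

Charge the seal-test hand pump on the left of the bench: with the fingertips, press its black knob all the way down and let it spring all the way back up, again and again, until the steel indicator pin beside it has popped fully out so that the thick shoulder under its thin stem shows above the brass bush. It takes two strokes or more. Finish clear of the pump with the knob back up. Only press the knob: do not touch the indicator pin, lift nothing, and leave the things around it where they are.

Things in the scene. Friction and masses are not known exactly. Their poses are not given: they have to be found in the camera images.
- pump: Hand pump, screwed to the bench: base plate 180 x 100 x 14 mm, grey cylinder 60 mm wide (top 90 mm above the bench) under the black knob, smaller grey indicator turret 38 mm wide with a brass bush on top (76 mm above the bench). Origin: underside, on the plunger's vertical axis; z up. Turret axis 75 mm along this body's -x; plate from x = -120 to +60, y = -50 to +50 mm.
- knob_top (a point): Centre of the flat top of the round black plunger knob (32 mm in diameter, flat top 26 mm in diameter, 19 mm thick), on the plunger axis; 140 mm above the bench when the knob is up, 116 mm when fully down. It moves with the knob.
- plunger (a joint): Travel of the knob straight down, m: 0 fully up, 0.024 fully down (hard stop). Spring return: 4 N to start, about 12 N at the bottom. Through a ratchet each full stroke lifts the pin 8 mm (the first one 1 to 15 mm) while the knob comes back up; a stroke under about 20 mm, or one not let fully up again, lifts it less or not at all. Strokes after the pin is fully out do nothing.
- pin (a joint): How far the indicator pin stands out of its bush, straight up, in m: 0 fully in; at the start anywhere from 0 to about 0.018; fully out at about 0.040, reached from about 0.032 in one last stroke. It stays where the strokes have brought it (within 1 mm).
- pin_top (a point): Centre of the top of the indicator pin's round head (18 mm wide, 5 mm thick), 75 mm from the plunger axis; 81 mm above the bench when fully in, 121 mm when fully out. Stem under the head 8 mm thick, shoulder under the stem 17 mm thick; the shoulder rises 5 mm out of the 25 mm wide brass bush when fully out.
- flux_bottle: Bystander, loose: upright dispensing bottle 44 mm in diameter, 140 mm tall, to the right of the pump. Origin at the centre of its underside.
- camera_back: Bystander, loose: white camera back shell with a circuit board and leads, 127 x 74 x 32 mm, just behind the pump. Origin at the centre of its underside.

How it is judged:
By the outcome, as a careful person would: the job done as asked, in the order asked, and still so for the second after the job is handed in, with the robot touching nothing.
It also fails if it takes over 51 s, if anything falls off the work surface, if the arm or the gripper's body presses on something with over 40 N, if the wrist force passes 120 N, or if a joint passes its speed limit or range.

## Working session

There is one attempt and no reset: what is moved stays moved. The work goes in short steps, Python scripts to look and compute and a tool call to move; the robot and the scene stay as the last step left them, time stands still between calls to the robot, and variables do not carry over. Pictures are saved under pics/ and viewed, and the job is handed in when it is done.

Besides the shell and the picture viewer there is one more tool, called after ">>>" by a JSON object that holds its "name" and its "arguments", one argument or row to a line. move_arm: Moves the arm, as the interface text tells. Its arguments: {"type":"object","properties":{"targets":{"type":"string"},"force":{"type":"number"}},"required":["targets"]}

```bash
mkdir -p pics
python3 - <<'E'
from station import *
import cv2
o=get_obs();print(o['t'],o['position'],o['tcp_rot'],o['finger_gap'],o['contact_force'],tcp_to_grasp)
for n in ['side','top','wrist']:
    cv2.imwrite(f'pics/a_{n}.png',capture(n))
    c=calibration(n);print(n,c)
E
```

```text
0.0 [0.260777   0.5675847  0.21332251] [-1.81674686e-04  2.13705178e-01  9.76898015e-01 -5.77079438e-04] 0.09123819366232899 [-0.07801098  0.80717991  0.21603875] 0.0188
side {'fx': 543.7034201604037, 'fy': 543.7034201604037, 'cx': 286.58644321892314, 'cy': 212.37965313381775, 'dist': array([-0.14419166,  0.        ,  0.        ,  0.        ,  0.        ]), 'R': array([[ 0.75127668,  0.65984851, -0.0135385 ],
       [ 0.44266901, -0.5190077 , -0.73121485],
       [-0.48951761,  0.54335159, -0.68201287]]), 't': array([-0.66281218,  0.01628076,  1.17984114])}
top {'fx': 449.27403003412263, 'fy': 449.27403003412263, 'cx': 279.0009781339987, 'cy': 210.6470470149123, 'dist': array([-0.11337681,  0.        ,  0.        ,  0.        ,  0.        ]), 'R': array([[ 0.02813703, -0.99952389, -0.01266065],
       [-0.99373894, -0.02659966, -0.10851442],
       [ 0.10812599,  0.01563466, -0.99401425]]), 't': array([0.33279023, 0.61737273, 0.89314129])}
wrist {'fx': 365.2712380407404, 'fy': 365.2712380407404, 'cx': 273.5259653028205, 'cy': 213.8341713240977, 'dist': array([-0.08678711,  0.        ,  0.        ,  0.        ,  0.        ]), 'R': array([[ 0.41688613,  0.90895618, -0.00214856],
       [ 0.88137438, -0.40365577,  0.24544087],
       [ 0.22222772, -0.10421458, -0.96940918]]), 't': array([-0.62398911, -0.02808239,  0.3893932 ])}
```

View pics/a_side.png

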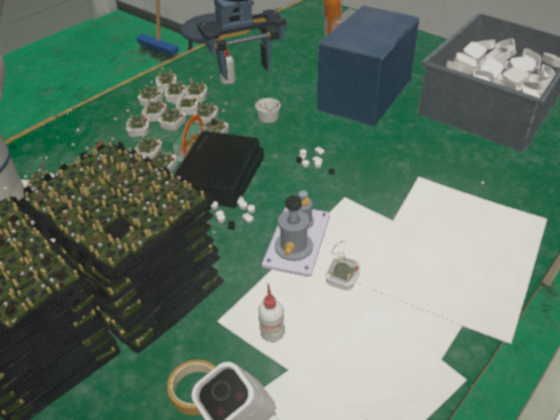

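View pics/a_top.png

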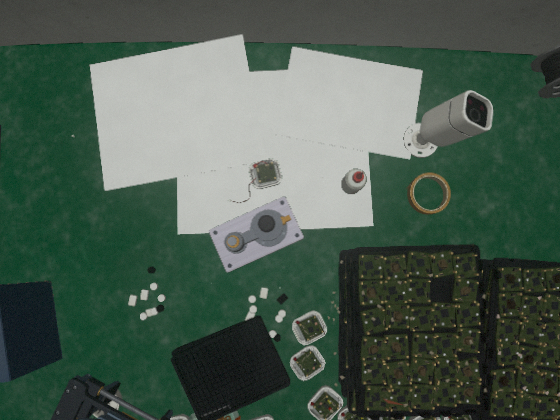

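View pics/a_wrist.png

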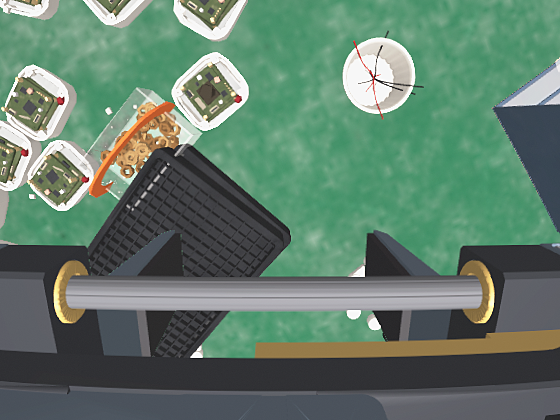

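The top view shows the knob near (267,223) and the turret near (235,241). The side view shows the knob near (293,203), with the pin behind it near (305,198). I'll zoom in on both.

Run:
```python
import cv2
a=cv2.imread('pics/a_side.png')[170:280,240:350]
b=cv2.imread('pics/a_top.png')[180:290,195:315]
cv2.imwrite('pics/z1.png',cv2.resize(a,None,fx=5,fy=5,interpolation=2))
cv2.imwrite('pics/z2.png',cv2.resize(b,None,fx=5,fy=5,interpolation=2))
```

```text
(no output)
```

View pics/z1.png

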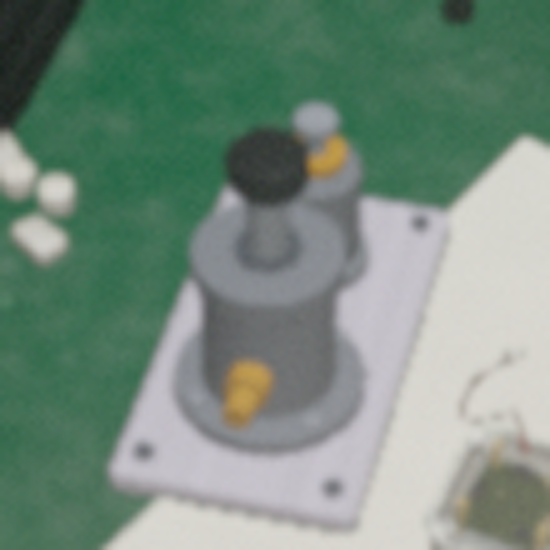

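View pics/z2.png

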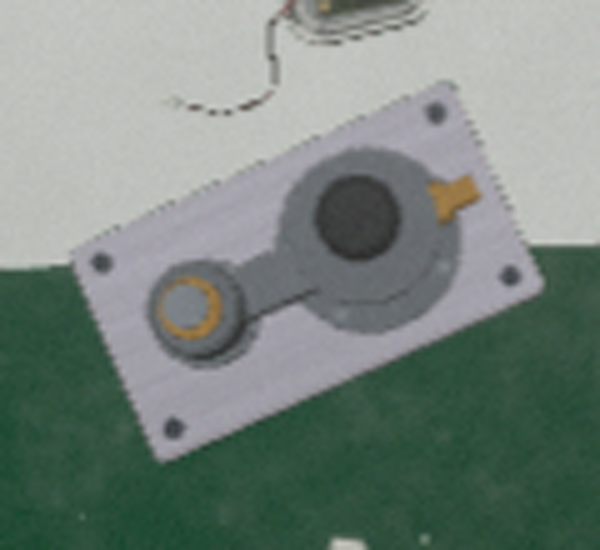

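Knob circle in the top view is centred at about (266.6,223.4) and the pin head at (232,241.4). In the side view, the knob is at about (293.5,201.5) and the pin head at (303.2,193.5). Next I'll triangulate.

```bash
cat > h.py <<'E'
import numpy as np,cv2
from station import *
def ray(n,uv,c=None):
    c=c or calibration(n)
    K=np.array([[c['fx'],0,c['cx']],[0,c['fy'],c['cy']],[0,0,1]])
    p=cv2.undistortPoints(np.array([[uv]],float),K,c['dist'])[0,0]
    R=c['R'];return -R.T@c['t'],R.T@np.array([p[0],p[1],1])
def plane(n,uv,z):
    o,d=ray(n,uv);return o+d*(z-o[2])/d[2]
def tri(a,b):
    (o1,d1),(o2,d2)=ray('top',a),ray('side',b)
    s=np.linalg.lstsq(np.c_[d1,-d2],o2-o1,rcond=None)[0]
    p,q=o1+d1*s[0],o2+d2*s[1];return (p+q)/2,np.linalg.norm(p-q)
E
python3 - <<'E'
from h import *
top=cv2.imread('pics/a_top.png');side=cv2.imread('pics/a_side.png')
def blob(im,x0,y0,x1,y1,thr):
    m=(im[y0:y1,x0:x1].max(2)<thr).astype(np.uint8)
    n,l,s,c=cv2.connectedComponentsWithStats(m);i=1+s[1:,4].argmax();print(s[i],c[i]+[x0,y0]);return c[i]+[x0,y0]
k=blob(top,250,205,290,245,75);ks=blob(side,280,190,306,214,75)
print('tri knob body',tri(k,ks))
P=plane('top',k,.137);print('knob xy',P, 'side flat',plane('side',(293.5,200.5),.140))
print('plate plane corners z=.014')
for u in [(445,82),(543,285),(160,462),(75,255)]:
    print(plane('top',(195+u[0]/5,180+u[1]/5),.014))
print('pin',tri((232,241.4),(303.2,193.5)))
for z in (.081,.09,.1):
    q=plane('top',(232,241.4),z);print(z,q,np.hypot(*(q-P)[:2]))
print('bottle',plane('top',(355,181),.05))
E
```

```text
[  8  10  17  17 223] [266.21076233 223.16591928]
[  5   6  16  15 183] [292.97814208 202.74863388]
tri knob body (array([0.57394547, 0.37131611, 0.13062993]), np.float64(0.0005419046602222134))
knob xy [0.57324572 0.37084522 0.137     ] side flat [0.57764214 0.36899668 0.14      ]
plate plane corners z=.014
[0.64107014 0.3401979  0.014     ]
[0.5560318  0.29667566 0.014     ]
[0.47733372 0.45522537 0.014     ]
[0.5631554  0.49469504 0.014     ]
pin (array([0.54075303, 0.43916341, 0.08956166]), np.float64(0.002797572849722098))
0.081 [0.54008378 0.43917454 0.081     ] 0.07595136997683888
0.09 [0.53975051 0.43810762 0.09      ] 0.07514092641641482
0.1 [0.53938022 0.43692214 0.1       ] 0.0742497944333258
bottle [0.67184614 0.19508556 0.05      ]
```

The knob is at about (0.574, 0.371). Its height, the plate corners and the 75 mm distance to the pin all agree with the given sizes. Pin extension comes out at roughly 9 mm. I'll move over at the current height and close the fingers on the way.

>>> {"name": "move_arm", "arguments": {
  "targets": "0.95 -0.6 0 0 0 0 1;0.95 -0.6 0 0 0 0 1;0.95 -0.6 0 0 0 0 1;0.95 -0.6 0 0 0 0 1;0.95 -0.6 0 0 0 0 1;0.95 -0.6 0 0 0 0 1;0.95 -0.6 0 0 0 0 1;0.95 -0.6 0 0 0 0 1",
  "force": 20
}}

```text
t: 0.95
position: [0.4136, 0.4712, 0.2137]
tcp_rot: [-0.0, 0.214, 0.977, -0.0]
contact_force: [0.4, -0.5, -0.3]
finger_gap: 0.0301
```

>>> {"name": "move_arm", "arguments": {
  "targets": "1 -0.625 0 0 0 0 1;1 -0.625 0 0 0 0 1;1 -0.625 0 0 0 0 1;1 -0.625 0 0 0 0 1;1 -0.625 0 0 0 0 1;1 -0.625 0 0 0 0 1;1 -0.625 0 0 0 0 1;1 -0.625 0 0 0 0 1"
}}

```text
t: 1.75
position: [0.5737, 0.3712, 0.2136]
tcp_rot: [-0.0, 0.214, 0.977, -0.0]
contact_force: [-0.1, -0.0, 0.3]
finger_gap: 0.0006
```

>>> {"name": "move_arm", "arguments": {
  "targets": "0 0 -0.9 0 0 0 1;0 0 -0.9 0 0 0 1;0 0 -0.9 0 0 0 1;0 0 -0.3 0 0 0 1;0 0 0 0 0 0 1"
}}

```text
t: 2.25
position: [0.5725, 0.3717, 0.1531]
tcp_rot: [-0.001, 0.214, 0.977, -0.001]
contact_force: [-0.7, 0.3, 0.4]
finger_gap: 0.0003
```

Run:
```python
from h import *
o=get_obs();print(o['t'],o['position'],o['contact_force'])
a=capture('side')[150:270,230:350];b=capture('wrist')
cv2.imwrite('pics/b1.png',cv2.resize(a,None,fx=5,fy=5,interpolation=2));cv2.imwrite('pics/b2.png',b)
```

```text
2.25 [0.57253112 0.37168232 0.15308966] [-0.67259576  0.29733997  0.42295439]
```

View pics/b1.png

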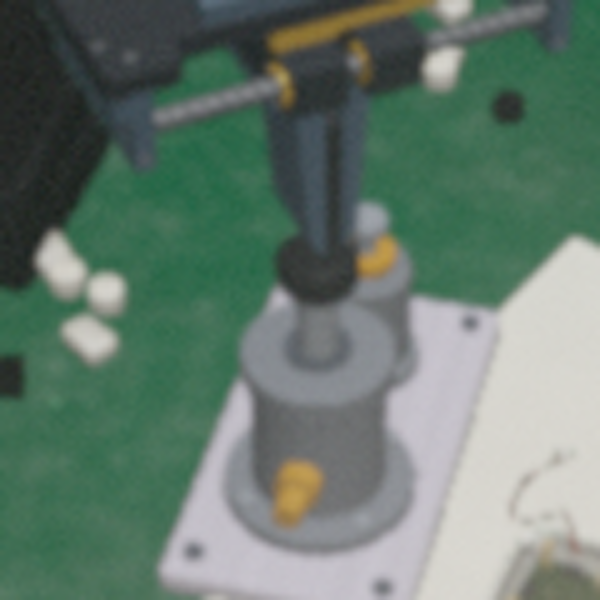

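View pics/b2.png

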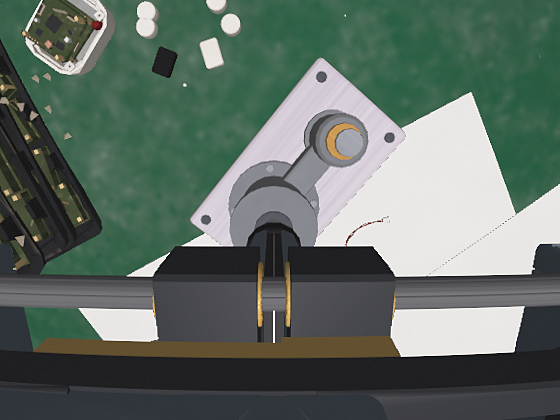

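The fingertips are centred over the knob, and the pin head is visible in both views with clearance. First press: I'll go down in steps and watch the force.

>>> {"name": "move_arm", "arguments": {
  "targets": "0 0 -0.5 0 0 0 1;0 0 -0.5 0 0 0 1;0 0 -0.4 0 0 0 1;0 0 -0.3 0 0 0 1;0 0 0 0 0 0 1"
}}

```text
t: 2.85
position: [0.5738, 0.3723, 0.1197]
tcp_rot: [0.001, 0.214, 0.977, 0.001]
contact_force: [0.8, 1.5, 11.8]
finger_gap: 0.0006
```

>>> {"name": "move_arm", "arguments": {
  "targets": "0 0 -0.2 0 0 0 1;0 0 0 0 0 0 1"
}}

```text
t: 3.05
position: [0.5738, 0.3723, 0.1164]
tcp_rot: [0.001, 0.214, 0.977, 0.001]
contact_force: [0.0, 0.2, 11.5]
finger_gap: 0.0005
```

>>> {"name": "move_arm", "arguments": {
  "targets": "0 0 -0.12 0 0 0 1;0 0 0 0 0 0 1"
}}

```text
t: 3.25
position: [0.5741, 0.3725, 0.1161]
tcp_rot: [0.001, 0.214, 0.977, 0.001]
contact_force: [-5.7, -3.2, 34.0]
finger_gap: 0.0005
```

It hit the hard stop at 0.116 with 34 N. I'll release to well above 0.140.

>>> {"name": "move_arm", "arguments": {
  "targets": "0 0 0.5 0 0 0 1;0 0 0.5 0 0 0 1;0 0 0.5 0 0 0 1;0 0 0.4 0 0 0 1;0 0 0 0 0 0 1"
}}

```text
t: 3.75
position: [0.5732, 0.372, 0.1523]
tcp_rot: [0.0, 0.214, 0.977, 0.0]
contact_force: [-0.2, 0.1, -0.0]
finger_gap: 0.0006
```

```bash
cat > look.py <<'E'
from h import *
import sys
o=get_obs();print(o['t'],o['position'],o['contact_force'])
a=capture('side')[170:250,260:340];b=capture('wrist')[80:230,260:410]
cv2.imwrite(f'pics/{sys.argv[1]}.png',np.hstack([cv2.resize(x,(400,400),interpolation=2) for x in (a,b)]))
E
python3 look.py c1
```

```text
3.75 [0.57321433 0.37202177 0.1523247 ] [-0.22553147  0.09267526 -0.01004895]
```

View pics/c1.png

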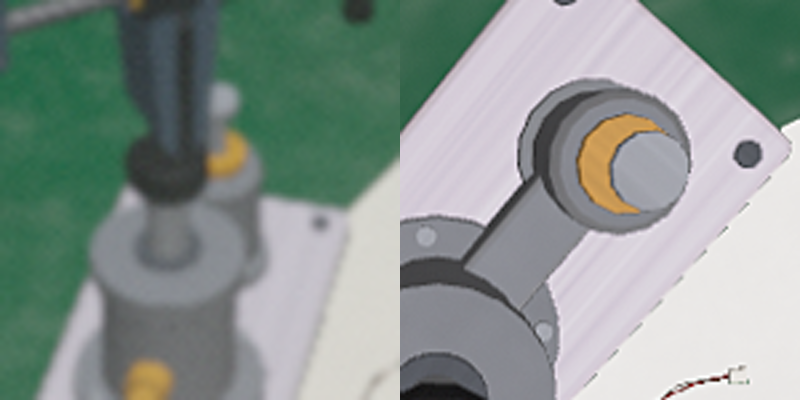

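The pin has risen and its stem is now visible. I'll repeat the same stroke, 38 mm down and up.

>>> {"name": "move_arm", "arguments": {
  "targets": "0 0 -0.6 0 0 0 1;0 0 -0.6 0 0 0 1;0 0 -0.4 0 0 0 1;0 0 -0.3 0 0 0 1;0 0 0 0 0 0 1;0 0 0 0 0 0 1"
}}

```text
t: 4.45
position: [0.5739, 0.3724, 0.1159]
tcp_rot: [0.001, 0.214, 0.977, 0.001]
contact_force: [-8.7, -4.9, 46.3]
finger_gap: 0.0006
```

>>> {"name": "move_arm", "arguments": {
  "targets": "0 0 0.5 0 0 0 1;0 0 0.5 0 0 0 1;0 0 0.5 0 0 0 1;0 0 0.4 0 0 0 1;0 0 0 0 0 0 1"
}}

```text
t: 4.95
position: [0.5731, 0.3719, 0.1519]
tcp_rot: [0.0, 0.214, 0.977, 0.0]
contact_force: [0.7, 0.4, 0.6]
finger_gap: 0.0
```

```bash
python3 look.py c2
```

```text
4.95 [0.57310284 0.37192753 0.15192931] [0.65038396 0.35701835 0.5764402 ]
```

View pics/c2.png

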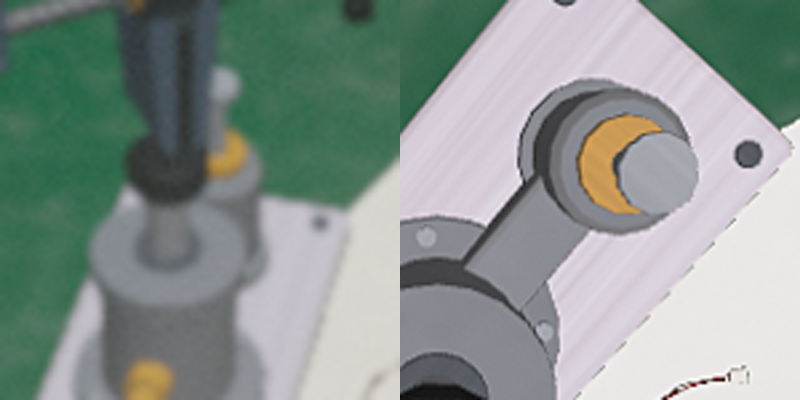

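It rose again, with the head moving about 3 px up in the side view. Third stroke, pressing slightly less deep to lower the force.

>>> {"name": "move_arm", "arguments": {
  "targets": "0 0 -0.6 0 0 0 1;0 0 -0.6 0 0 0 1;0 0 -0.4 0 0 0 1;0 0 -0.25 0 0 0 1;0 0 0 0 0 0 1;0 0 0 0 0 0 1"
}}

```text
t: 5.65
position: [0.5738, 0.3723, 0.116]
tcp_rot: [0.001, 0.214, 0.977, 0.001]
contact_force: [-6.3, -3.3, 34.7]
finger_gap: 0.0007
```

>>> {"name": "move_arm", "arguments": {
  "targets": "0 0 0.5 0 0 0 1;0 0 0.5 0 0 0 1;0 0 0.5 0 0 0 1;0 0 0.35 0 0 0 1;0 0 0 0 0 0 1"
}}

```text
t: 6.15
position: [0.5731, 0.3719, 0.1519]
tcp_rot: [0.0, 0.214, 0.977, 0.0]
contact_force: [0.4, 0.0, -0.3]
finger_gap: 0.0003
```

```bash
python3 look.py c3
```

```text
6.15 [0.57306073 0.37192144 0.15185741] [ 0.39554559  0.01077178 -0.25802114]
```

View pics/c3.png

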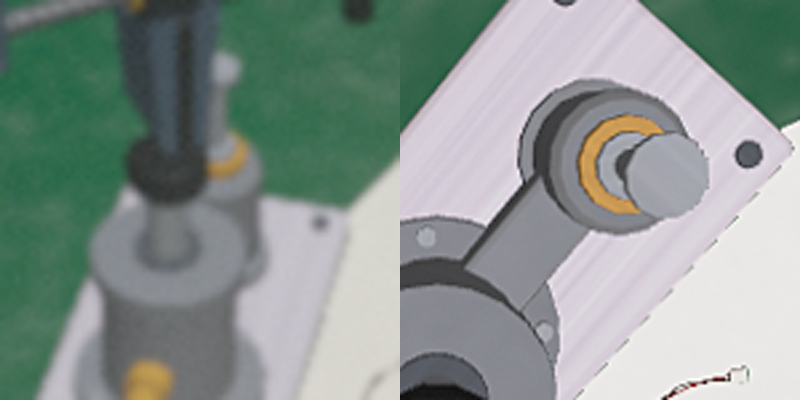

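A grey shoulder disc now shows inside the brass bush but doesn't clearly stand proud. Extra strokes are harmless, so I'll do a fourth.

>>> {"name": "move_arm", "arguments": {
  "targets": "0 0 -0.6 0 0 0 1;0 0 -0.6 0 0 0 1;0 0 -0.4 0 0 0 1;0 0 -0.25 0 0 0 1;0 0 0 0 0 0 1;0 0 0 0 0 0 1"
}}

```text
t: 6.85
position: [0.5738, 0.3723, 0.1161]
tcp_rot: [0.001, 0.214, 0.977, 0.001]
contact_force: [-5.1, -2.6, 34.4]
finger_gap: 0.0006
```

>>> {"name": "move_arm", "arguments": {
  "targets": "0 0 0.5 0 0 0 1;0 0 0.5 0 0 0 1;0 0 0.5 0 0 0 1;0 0 0.35 0 0 0 1;0 0 0 0 0 0 1"
}}

```text
t: 7.35
position: [0.573, 0.3719, 0.1517]
tcp_rot: [0.0, 0.214, 0.977, 0.0]
contact_force: [0.4, 0.3, 0.1]
finger_gap: 0.0006
```

```bash
python3 look.py c4
```

```text
7.35 [0.57304111 0.3719467  0.15173909] [0.40915319 0.30991045 0.07655002]
```

View pics/c4.png

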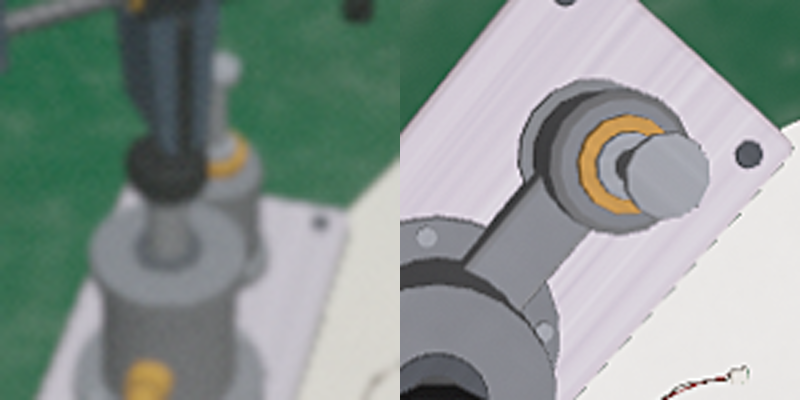

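There was no further change, which fits the pin being fully out. I'll retreat up and back, then measure the pin height with the view clear.

>>> {"name": "move_arm", "arguments": {
  "targets": "0 0 1 0 0 0 1;0 0 1 0 0 0 1;0 0 1 0 0 0 1;0 0 1 0 0 0 1;-0.9 0 0 0 0 0 1;-0.9 0 0 0 0 0 1;-0.9 0 0 0 0 0 1;-0.9 0 0 0 0 0 1"
}}

```text
t: 8.25
position: [0.4999, 0.3716, 0.2307]
tcp_rot: [-0.0, 0.214, 0.977, -0.0]
contact_force: [0.4, -0.3, 0.1]
finger_gap: 0.0005
```

>>> {"name": "move_arm", "arguments": {
  "targets": "-0.9 0.3 0 0 0 0 1;-0.9 0.3 0 0 0 0 1;-0.9 0.3 0 0 0 0 1;-0.9 0.3 0 0 0 0 1;-0.9 0.3 0 0 0 0 1;0 0 0 0 0 0 1;0 0 0 0 0 0 1"
}}

```text
t: 8.95
position: [0.4105, 0.4023, 0.2317]
tcp_rot: [0.0, 0.213, 0.977, 0.0]
contact_force: [-0.2, -0.3, -0.6]
finger_gap: 0.0006
```

Run:
```python
from h import *
o=get_obs();print(o['t'],o['position'],o['contact_force'])
s=capture('side');t=capture('top')
cv2.imwrite('pics/e_side.png',s);cv2.imwrite('pics/e_top.png',t)
cv2.imwrite('pics/e.png',np.hstack([cv2.resize(x,(400,400),interpolation=2) for x in (s[170:250,260:340],t[190:270,205:285])]))
cv2.imwrite('pics/ef.png',t)
```

```text
8.95 [0.41050271 0.40232123 0.23165874] [-0.24948794 -0.26450175 -0.63698669]
```

View pics/e.png

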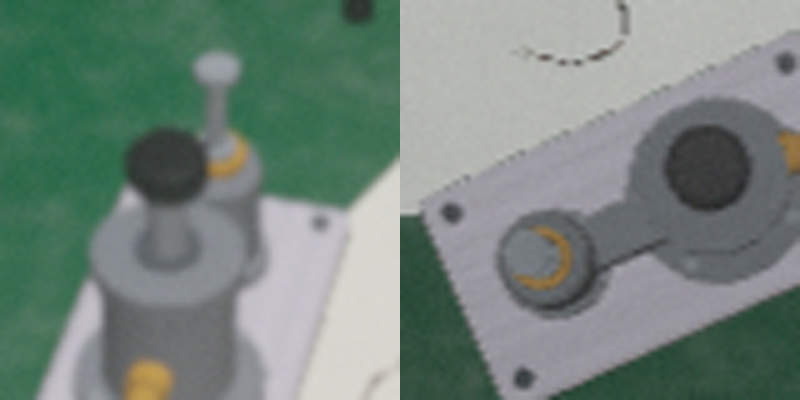

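View pics/ef.png

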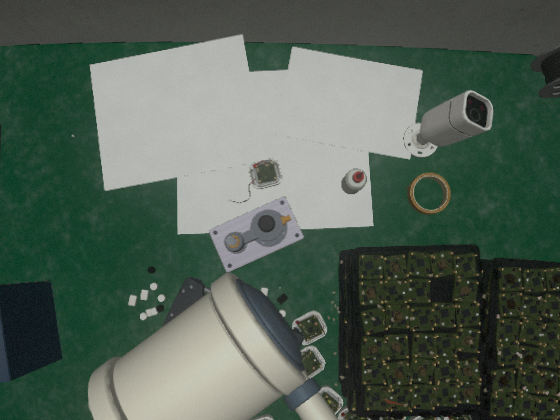

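With the view clear, the pin head is at (303.4,183.5) in the side view and (231.4,240.6) in the top view. The knob is up and the bystanders haven't moved. Now the heights, by triangulation.

Run:
```python
from h import *
print('pin now',tri((231.4,240.6),(303.4,183.5)),'before',tri((232,241.4),(303.2,193.5)))
# side ray crossed with the pin's vertical axis (known 75 mm along plate from knob)
P=np.array([.5735,.371]);u=np.array([.4773-.5560,.4552-.2967]);u/=np.linalg.norm(u);q=P+.075*u;print('axis',q)
for v in (193.5,183.5):
    o,d=ray('side',(303.3,v));s=np.dot(q-o[:2],d[:2])/np.dot(d[:2],d[:2]);print((o+s*d))
def d(a,b,r):
    x0,y0,x1,y1=r;A=cv2.imread(a)[y0:y1,x0:x1].astype(int);B=cv2.imread(b)[y0:y1,x0:x1].astype(int);return np.abs(A-B).max(2).mean(),np.abs(A-B).max()
for nm,r in dict(bottle=(335,160,375,200),camback=(225,150,290,205),knob=(250,205,290,245),ref=(420,80,490,150)).items(): print(nm,d('pics/a_top.png','pics/e_top.png',r))
```

```text
pin now (array([0.54162545, 0.43750555, 0.11719616]), np.float64(0.004005179994503294)) before (array([0.54075303, 0.43916341, 0.08956166]), np.float64(0.002797572849722098))
axis [0.54014559 0.43817502]
[0.542212   0.43988661 0.09015853]
[0.5420677  0.43976782 0.11635049]
bottle (np.float64(8.869375), np.int64(18))
camback (np.float64(9.533146853146853), np.int64(19))
knob (np.float64(7.329375), np.int64(15))
ref (np.float64(6.191020408163265), np.int64(20))
```

The pin measures 117 mm against the nominal 121, but the two rays miss each other by 4 mm. I'll check it relative to the bush by projecting the expected points.

Run:
```python
from h import *
q=np.array([.5402,.4382]);
out=[]
for n,org in (('side',(260,170)),('top',(205,190))):
    c=calibration(n);K=np.array([[c['fx'],0,c['cx']],[0,c['fy'],c['cy']],[0,0,1]])
    im=cv2.imread(f'pics/e_{n}.png');x,y=org;z=cv2.resize(im[y:y+80,x:x+80],(400,400),interpolation=2)
    a=np.linspace(0,2*np.pi,24,endpoint=False)
    for r,h,col in ((.0125,.076,(0,0,255)),(.0085,.081,(255,0,255)),(.009,.121,(255,0,0)),(.009,.113,(0,255,0))):
        X=np.c_[q[0]+r*np.cos(a),q[1]+r*np.sin(a),a*0+h]
        p=cv2.projectPoints(X,cv2.Rodrigues(c['R'])[0],c['t'],K,c['dist'])[0][:,0]
        for u in p: cv2.circle(z,tuple(int(round(k)) for k in (u-org)*5+2.5),1,col,-1)
    out.append(z)
cv2.imwrite('pics/f.png',np.hstack(out))
```

```text
(no output)
```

View pics/f.png

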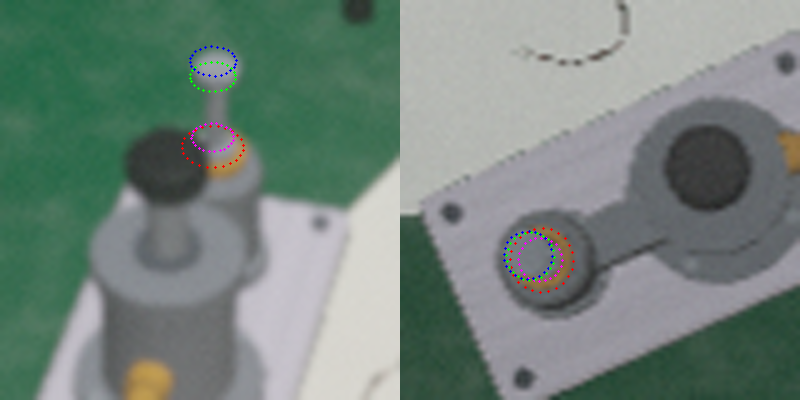

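In the side view the whole turret, bush included, sits about 8 zoomed px below the prediction, which is calibration offset. With that taken off, the head matches 121 mm, and 113 mm is ruled out. The shoulder is visible above the bush, so I'll hand in.

```bash
python3 -c "
from station import *
o=get_obs();print(o['t'],o['contact_force'],o['joint_velocities']);print(sign_off())"
```

```text
9.05 [-0.06674012  0.50970016  0.62658521] [-0.00880015  0.00243483 -0.00319527  0.00043264  0.00123785 -0.00055859]
the job is handed in; nothing more can be done
None
```

The pump is charged and the job is handed in at 9.05 s; `sign_off()` gives no verdict, so I can't confirm the result beyond my own checks. I pressed the knob with closed fingertips for four full strokes. Each went to the hard stop (TCP at 0.116 m, 34–46 N) and was let fully back up.

- **Pin:** It rose on strokes 1 to 3. The fourth stroke changed nothing, which is what a fully-out pin should do. The shoulder shows above the brass bush.
- **Around the pump:** The last pictures show the knob up, and the bottle and camera back where they were. The arm is well clear, with about zero contact force.
- **Disagreement:** Direct triangulation put the pin top at 117 mm instead of 121 mm, and the two camera rays missed each other by 4 mm. In the side view the bush was off from its expected place by about the same amount, so I put this down to calibration. Measured against the bush, the pin fits 121 mm and not 113 mm.

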